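# Open the code-locked gold-glass strongbox

## Robot

A 6-joint arm with a two-finger parallel gripper is mounted at the origin on the work surface. World frame = base frame: x ahead of the robot, y to its left, z up, the work surface at z = 0. Lengths are in mm, angles in rad, forces in N, time in s.
With the tool pointing down it reaches from about 275 to 750 mm from the base axis. Payload 10.2 kg.
Tool frame: the origin (TCP) lies between the finger pads; the fingertips stand 17 mm ahead of it and the grasp point (between the pads) lies 2 mm behind it; z points along the fingers, y is the line along which they close (so a half turn about z gives the same grasp; the last joint's range is limited). The gripper opens to 85 mm and grips with 20 to 120 N. Pads are 22 mm wide; open, the fingers measure 114 mm over their backs; the gripper's body (76 mm by 85 mm) begins 54 mm behind the grasp point. The pads swing forward as they close: fully open they stand 13 mm farther back than shut.
Start: joints at [0.943, 0.313, 1.498, -0, 1.331, -0.223], TCP at [206.776, 482.571, 248.294] pointing down, gripper open.
Joint ranges: [-2.94, 2.94], [-0.97, 2.17], [0.19, 2.56], [-1.23, 4.37], [0.02, 3.11], [-2.88, 2.88]. Speed limits (rad/s): [2.39, 2.39, 3.01, 3.14, 3.14, 3.14].

## Interface

Orientations are given as a unit quaternion [w, x, y, z].
In Python, from rig import * gives the robot as it stands.
- The arm moves only by the tool step_arm, never from a script. Its argument "commands" is text: rows parted by semicolons, each of 7 numbers parted by spaces: the opening, from 0 (shut) to 1 (fully open), then the shift along the tool's x, y, z in cm, then the turn, a rotation vector about the tool's x, y, z in rad. In form: hand x y z rx ry rz; .... A call has 1 to 20 rows; each row is the pose to reach, as a shift and turn from the pose commanded when the call began, along the tool's axes at that moment; what a row does not reach only later rows make up. A row lasts 1/12 s, in which the tool goes at most 41.7 mm and 7.16 degrees, less where a joint would pass 70% of its speed; a pose out of reach is approached as far as the arm can. A call with a gripper value outside its range is refused whole. The fingers move at their own pace and stop on an object; "newtons" is the grip in N (left out, the last holds). Time passes only in rows, so rows that repeat a pose let the fingers close. It gives the time, the measured TCP pose, the force, the opening and the grip force at its end, in the units of the state.
- sense(): the state, without advancing time (a new reading comes with each control period).
- capture(name): name is "scene" or "top" or "wrist"; returns the picture (420x560x3 uint8, red, green, blue); there is no depth.
- camera_model(name): a dict with "mtx" (3x3 intrinsics, pixels), "k1" (the pictures are not rectified: a ray, as slopes to the right and down, at radius r is drawn at 1 + k1 r^2 times it, then the intrinsics apply), "eye" and "rotation" of the camera in the world. Camera axes: x right, y down, z forward; pixel columns grow to the right and rows downward; lengths in mm; the calibration is good to about 2 mm. A picture is of the moment at which its call begins: read the wrist's pose just before it. camera_model takes no time and is no camera call; for the wrist camera it gives the pose at the moment of the call.
- finish_job(): hands the job in; it is judged then, once.
Trained networks look in the newest picture that a camera, given by its name, has taken for a name from the list of things; names that differ only in an ending like _2 or _b are one class to them, and where a whole thing is asked for, a point or a joint stands for the part that bears it (a point fixed in the world has none). Each returns a list of dicts, best first, with "score" (0 to 1); they miss things now and then, are a little off and sometimes report something else, mostly with a low value. They report only what shows in the picture. A call takes as long as a camera call.
- search_frame(camera, label): "rect" ([centre column, centre row, width, height] in pixels, round what is visible of it).
- trace(camera, label): "mask" (420x560 bool, what is visible of it) and "rect" ([centre column, centre row, width, height] in pixels, round what is visible of it).
- spot_point(camera, label): "xy" ([column, row] in pixels: a listed point, or the origin of a listed thing).
The state is a dict: "time_s": time; "joints": joint angles; "dq": joint speeds; "tau": joint torques, N m; "eef_pos": TCP position; "ee_rot": TCP orientation; "force": force on the tool from outside, world axes, zero at the start; "wrist_torque": the same for the moment, N m; "grip_width": opening from 0.0 (shut) to 1.0 (fully open); "grip_force": force on a finger pad.
Only numpy, scipy, OpenCV 4.12 (cv2) and the standard library are available. Lean on these libraries where they do the work, as an engineer would, in place of code of your own. Each camera call takes 0.05 s, during which the arm holds its last target. There are 200 camera calls.

## Task

Open the strongbox on the mosaic bench: roll its thumbwheels, one at a time, until the code 4-6-2-5 faces straight up, read left to right from the robot's side; the second wheel already shows its 6 and must not be rolled off it. Then draw the bolt's finger tab fully back towards the wheels, and swing the lid up until it stands upright and stays open. Do not shove or tip over the tools and pieces around the box.

Things in the scene. Friction and masses are not known exactly. Their poses are not given: they have to be found in the camera images.
- strongbox: Grey steel strongbox, fixed on the bench, 255 x 212 mm, 66 mm high without lid. Origin: on the table under the middle of the wheels' axle. x points from the wheels over the tab to the lid (away from the robot, turned by the box's yaw), y to the robot's left. Axle along y at z 58 mm. Front wall at x -48; cover plate around wheels and tab, x -48 to 93, top at z 66; lid over x 93 to 207 mm.
- wheel_1 (a joint): Angle (rad) of the first wheel, leftmost seen from the robot, strongbox y +60 mm. 0: figure 1 faces straight up; rolling its top away from the robot is positive and brings up the next higher figure each 1.047 (60 degrees): figure n at (n-1) x 1.047, plus any whole turns (it rolls endlessly both ways). Wanted: 4, 3.142 rad.
- wheel_2 (a joint): Same for the second wheel, strongbox y +20 mm. All wheels are alike: aluminium, 26 mm wide, 14 mm apart, six flat faces with black figures 1 to 6, 15 mm tall, upright to one looking from the robot's side. A click draws a wheel to a near figure (about 4 N at the rim to leave it); halfway between it may stay. Wanted: 6, 5.236 rad, where it stands at the start.
- wheel_3 (a joint): Same for the third wheel, strongbox y -20 mm. Between a wheel's faces (radius 28 mm) stand ribs for pushing or pinching, 8 mm thick and 26 mm wide, out to radius 38 mm; with a figure up, two ribs stand 30 degrees before and behind the top, the others every 60 degrees. Wanted: 2, 1.047 rad.
- wheel_4 (a joint): Same for the fourth wheel, rightmost seen from the robot, strongbox y -60 mm. Between the wheels stand fixed bearing cheeks, radius 22 mm about the axle (up to z 80 mm), with white index lines on top: the figure level with them, straight up, counts. Wanted: 5, 4.189 rad.
- wheel_1_code (a point): Middle of the face with the wanted figure 4 on wheel 1; turns with the wheel at radius 28 mm about the axle. Straight up, it is 86 mm above the table.
- wheel_2_code (a point): Middle of the face with the wanted figure 6 on wheel 2; turns with the wheel at radius 28 mm about the axle. Straight up, it is 86 mm above the table.
- wheel_3_code (a point): Middle of the face with the wanted figure 2 on wheel 3; turns with the wheel at radius 28 mm about the axle. Straight up, it is 86 mm above the table.
- wheel_4_code (a point): Middle of the face with the wanted figure 5 on wheel 4; turns with the wheel at radius 28 mm about the axle. Straight up, it is 86 mm above the table.
- bolt (a joint): Travel of the bolt in m: 0 locked, grows as the finger tab is drawn towards the wheels (strongbox -x), stop at 0.018. Needs about 2 N; stays where it is left. Its tongues stop it after 2 to 3 mm while any wheel is off its number, and lock the wheels once it is back; its noses hold the lid shut until it is back.
- bolt_tab (a point): Middle of the top of the bolt's finger tab, an upright steel tab with dark ribs, 34 mm long (strongbox x), 12 mm thick (y, 13.5 over the ribs), standing 28 mm above the cover plate (top 94 mm above the table), midway between wheels 2 and 3, 76 mm behind the axle while locked.
- lid (a joint): Angle of the lid in rad: 0 shut, 1.57 upright, stop at 1.70. A stiff hinge (0.45 N m) keeps it where it is left; the lid weighs 0.45 kg.
- lid_handle (a point): Middle of the lid's round bar handle, 10 mm thick, 96 mm long along strongbox y, its centre 34 mm above the lid's top and 21 mm behind the lid's front edge; 108 mm above the table when shut.
- lid_hinge (a point): Middle of the lid's hinge axis (along strongbox y), 66 mm above the table, 207 mm behind the axle. The shut handle lies 93 mm before it and 42 mm above it.
- nippers: Bystander: tile nippers with black grips, about 190 mm long, origin under its middle. Leave it.
- plaque: Bystander: small wooden plaque with a mosaic face, 100 x 80 x 17 mm, origin under its middle. Leave it.
- glue: Bystander: white glue bottle, 48 mm across, 115 mm tall, origin under its middle. Leave it.
- jar: Bystander: glass jar with steel cap, 68 mm across, 75 mm tall, origin under its middle. Leave it.
- brush: Bystander: brush with yellow handle, 180 mm long, origin under its middle. Leave it.
- bowl: Bystander: white bowl, 104 mm across, 45 mm tall, origin under its middle. Leave it.
- tesserae_tray: Bystander: wooden tray of mosaic stones, 160 x 110 x 28 mm, origin under its middle. Leave it.

How it is judged:
By the outcome, as a careful person would: the job done as asked, in the order asked, and still so for the second after the job is handed in, with the robot touching nothing.
It also fails if it takes over 72 s, if anything falls off the work surface, if the arm or the gripper's body presses on something with over 40 N, if the wrist force passes 120 N, or if a joint passes its speed limit or range.

## Working session

There is one attempt and no reset: what is moved stays moved. The work goes in short steps, Python scripts to look and compute and a tool call to move; the robot and the scene stay as the last step left them, time stands still between calls to the robot, and variables do not carry over. Pictures are saved under pics/ and viewed, at most 10 in all, crops included, and the job is handed in when it is done.

Besides the shell and the picture viewer there is one more tool, called after "Emit:" by a JSON object that holds its "name" and its "arguments". step_arm: Moves the arm, as the interface text tells. Its arguments: {"type":"object","properties":{"commands":{"type":"string"},"newtons":{"type":"number"}},"required":["commands"]}

```bash
mkdir -p pics; ls
cat > h.py <<'E'
from rig import *
import numpy as np, cv2
from scipy.spatial.transform import Rotation as R
def ray(cam,uv,m=None):
    m=m or camera_model(cam); K=np.array(m["mtx"]);k=m["k1"]
    d=np.array([(uv[0]-K[0,2])/K[0,0],(uv[1]-K[1,2])/K[1,1]]);s=d.copy()
    for _ in range(20): s=d/(1+k*(s@s))
    v=np.array(m["rotation"])@np.array([s[0],s[1],1]);return np.array(m["eye"]),v/np.linalg.norm(v)
def onz(cam,uv,z,m=None):
    e,v=ray(cam,uv,m);return e+v*(z-e[2])/v[2]
def proj(cam,P,m=None):
    m=m or camera_model(cam);c=np.array(m["rotation"]).T@(np.array(P)-np.array(m["eye"]));s=c[:2]/c[2];s=s*(1+m["k1"]*(s@s))
    K=np.array(m["mtx"]);return np.array([K[0,0]*s[0]+K[0,2],K[1,1]*s[1]+K[1,2]])
def save(name,im): cv2.imwrite("pics/"+name+".png",im[:,:,::-1])
E
python3 - <<'E'
from h import *
Z=dict(bolt_tab=94,lid_handle=108,lid_hinge=66,strongbox=0,wheel_2_code=86)
ims={}
for c in("top","scene"):
    ims[c]=capture(c);m=camera_model(c);print(c,np.round(m["eye"]),np.round(m["rotation"],2).tolist())
    for l,z in Z.items():
        for r in spot_point(c,l)[:3]: print(c,l,round(r["score"],2),np.round(r["xy"]),np.round(onz(c,r["xy"],z),1))
save("top",ims["top"]);save("scene",ims["scene"])
E
```

```text
pics
top [ 337.   42. 1451.] [0.07, -0.7, 0.71, -0.06]Traceback (most recent call last):
  File "<stdin>", line 7, in <module>
  File "h.py", line 10, in onz
    e,v=ray(cam,uv,m);return e+v*(z-e[2])/v[2]
        ~~~^^^^^^^^^^
  File "h.py", line 8, in ray
    v=np.array(m["rotation"])@np.array([s[0],s[1],1]);return np.array(m["eye"]),v/np.linalg.norm(v)
      ~~~~~~~~~~~~~~~~~~~~~~~^~~~~~~~~~~~~~~~~~~~~~~~
ValueError: matmul: Input operand 1 has a mismatch in its core dimension 0, with gufunc signature (n?,k),(k,m?)->(n?,m?) (size 3 is different from 4)
```

```bash
sed -i 's/^def ray/def rot(m): q=m["rotation"]; return R.from_quat([q[1],q[2],q[3],q[0]]).as_matrix()\ndef ray/; s/np.array(m\["rotation"\])/rot(m)/' h.py
python3 - <<'E'
from h import *
Z=dict(bolt_tab=94,lid_handle=108,lid_hinge=66,strongbox=0,wheel_2_code=86)
ims={}
for c in("top","scene"):
    ims[c]=capture(c);m=camera_model(c);print(c,np.round(m["eye"]),np.round(rot(m)[:,2],2).tolist())
    for l,z in Z.items():
        for r in spot_point(c,l)[:3]: print(c,l,round(r["score"],2),np.round(r["xy"]),np.round(onz(c,r["xy"],z),1))
save("top",ims["top"]);save("scene",ims["scene"])
E
```

```text
top [ 337.   42. 1451.] [0.18, 0.0, -0.98]
top bolt_tab 0.46 [312. 220.] [559.6 -39.3  94. ]
top bolt_tab 0.16 [331. 259.] [452.2 -88.9  94. ]
top lid_handle 0.75 [311. 208.] [589.6 -37.3 108. ]
top lid_hinge 0.96 [312. 176.] [692.3 -45.3  66. ]
top lid_hinge 0.46 [312. 220.] [564.7 -42.6  66. ]
top strongbox 0.7 [312. 254.] [476.2 -42.2   0. ]
scene [1122.  -59.  851.] [-0.58, 0.11, -0.81]
scene bolt_tab 0.31 [253. 181.] [498.1  -7.6  94. ]
scene lid_hinge 0.91 [247. 262.] [679.7 -49.3  66. ]
scene lid_hinge 0.15 [212. 176.] [443.6 -94.8  66. ]
scene strongbox 0.95 [242. 203.] [481.8 -37.    0. ]
scene strongbox 0.3 [231. 196.] [457.8 -59.1   0. ]
scene wheel_2_code 0.85 [250. 179.] [485.7 -13.1  86. ]
```

View pics/top.png

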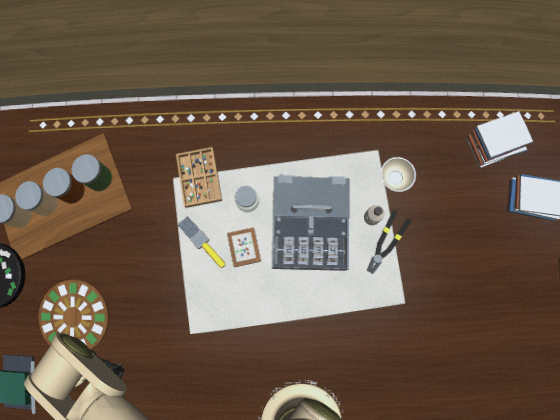

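View pics/scene.png

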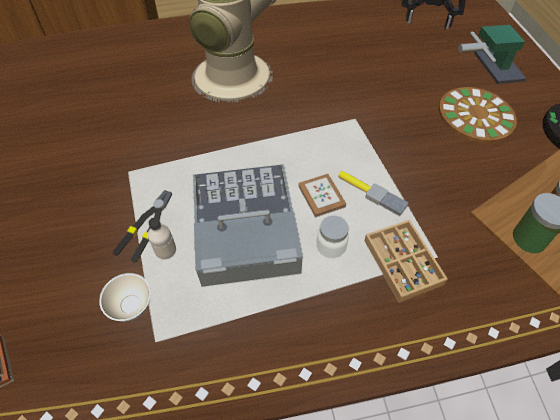

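```bash
cat >> h.py <<'E'
def cur():
    s=sense();q=s["ee_rot"];return np.array(s["eef_pos"]),R.from_quat([q[1],q[2],q[3],q[0]])
def row(hand,P,Rt,base=None):
    p,r=base or cur();t=r.inv().apply(np.array(P)-p)/10;w=(r.inv()*Rt).as_rotvec()
    return " ".join([f"{hand:g}"]+[f"{v:.2f}" for v in t]+[f"{v:.3f}" for v in w])
E
python3 - <<'E'
from h import *
p,r=cur();print(p,np.round(r.as_matrix(),3).tolist())
m=camera_model("wrist");print(m,r.inv().apply(np.array(m["eye"])-p),np.round(r.inv().as_matrix()@rot(m),3).tolist())
for a in(0,np.pi/2,-np.pi/2,np.pi):
    Rt=R.from_euler('z',a)*R.from_euler('x',np.pi)
    print(a,np.round(Rt.as_matrix(),2).tolist(),row(1,[400,-42,330],Rt))
E
```

```text
[206.7807238  482.57465452 248.30092516] [[-0.919, 0.394, 0.0], [0.394, 0.919, 0.0], [-0.0, 0.0, -1.0]]
{'mtx': array([[356.59630055,   0.        , 279.99052958],
       [  0.        , 356.59630055, 207.03301584],
       [  0.        ,   0.        ,   1.        ]]), 'k1': -0.009445714585555801, 'eye': array([138.64467614, 511.26783848, 375.0118633 ]), 'rotation': array([0.12273687, 0.82582398, 0.54449168, 0.08049368])} [  73.92675333   -0.45370435 -126.71271024] [[-0.0, -0.957, -0.29], [1.0, -0.0, -0.001], [0.001, -0.29, 0.957]]
0 [[1.0, 0.0, 0.0], [0.0, -1.0, -0.0], [0.0, 0.0, -1.0]] 1 -38.42 -40.61 -8.17 0.000 -0.000 2.737
1.5707963267948966 [[0.0, 1.0, 0.0], [1.0, -0.0, -0.0], [0.0, 0.0, -1.0]] 1 -38.42 -40.61 -8.17 0.000 -0.000 1.166
-1.5707963267948966 [[0.0, -1.0, -0.0], [-1.0, -0.0, -0.0], [0.0, 0.0, -1.0]] 1 -38.42 -40.61 -8.17 0.000 0.000 -1.976
3.141592653589793 [[-1.0, 0.0, 0.0], [0.0, 1.0, 0.0], [0.0, 0.0, -1.0]] 1 -38.42 -40.61 -8.17 0.000 0.000 -0.405
```

Emit:
{"name": "step_arm", "arguments": {"commands": "1 -50.2 -32.6 0 0 0 1.166;1 -50.2 -32.6 0 0 0 1.166;1 -50.2 -32.6 0 0 0 1.166;1 -50.2 -32.6 0 0 0 1.166;1 -50.2 -32.6 0 0 0 1.166;1 -50.2 -32.6 0 0 0 1.166;1 -50.2 -32.6 0 0 0 1.166;1 -50.2 -32.6 0 0 0 1.166;1 -50.2 -32.6 0 0 0 1.166;1 -50.2 -32.6 0 0 0 1.166;1 -50.2 -32.6 0 0 0 1.166;1 -50.2 -32.6 0 0 0 1.166;1 -50.2 -32.6 0 0 0 1.166;1 -50.2 -32.6 0 0 0 1.166;1 -50.2 -32.6 0 0 0 1.166;1 -50.2 -32.6 0 0 0 1.166;1 -50.2 -32.6 0 0 0 1.166;1 -50.2 -32.6 0 0 0 1.166"}}

```text
time_s: 2.2
eef_pos: [539.3, -14.0, 248.3]
ee_rot: [-0.0, 0.707, 0.707, -0.0]
force: [-0.0, 0.2, 0.1]
grip_width: 1.002
grip_force: 0.0
```

Run:
```python
from h import *
print(sense())
Z=dict(bolt_tab=94,lid_handle=108,lid_hinge=66,strongbox=0,wheel_2_code=86,wheel_1_code=86)
c="wrist";im=capture(c);m=camera_model(c)
for l,z in Z.items():
    for r in spot_point(c,l)[:3]: print(c,l,round(r["score"],2),np.round(r["xy"]),np.round(onz(c,r["xy"],z,m),1))
save("w0",im); save("w0r",cv2.resize(cv2.rotate(im,cv2.ROTATE_90_COUNTERCLOCKWISE),None,fx=1,fy=1))
```

```text
{'time_s': 2.2, 'joints': array([-2.43223160e-01,  3.45115785e-01,  1.45332185e+00,  2.18410198e-04,
        1.34354591e+00, -2.43887537e-01]), 'dq': array([ 0.01341206, -0.01126414,  0.00579903, -0.00206408, -0.00128787,
       -0.0016667 ]), 'tau': array([-1.09844428e+00, -4.20076954e+01, -2.62998390e+01, -3.22386750e-02,
       -2.21090333e-02, -5.09872654e-03]), 'eef_pos': array([539.34733457, -13.95213275, 248.31907203]), 'ee_rot': array([-2.22317930e-04,  7.06889249e-01,  7.07324211e-01, -9.64129528e-06]), 'force': array([-0.03809773,  0.19009315,  0.13576031]), 'wrist_torque': array([ 0.00011265,  0.01080223, -0.00691404]), 'grip_force': 0.0, 'grip_width': 1.0018961766055827}
wrist bolt_tab 0.92 [299. 222.] [554.9 -38.3  94. ]
wrist lid_handle 0.74 [210. 187.] [485.2  -5.4 108. ]
wrist lid_hinge 0.6 [443. 219.] [688.6 -45.6  66. ]
wrist strongbox 0.87 [224. 189.] [478.5 -33.6   0. ]
wrist wheel_2_code 0.83 [213. 188.] [483.4 -11.7  86. ]
wrist wheel_1_code 0.86 [191. 139.] [467.6  28.9  86. ]
```

View pics/w0r.png

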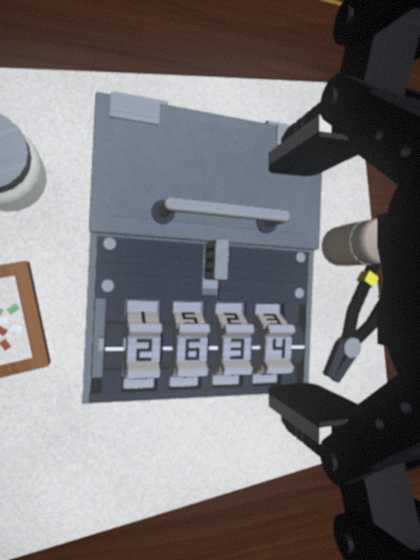

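Run:
```python
from h import *
im=cv2.imread("pics/w0r.png")[215:415,75:325]
save("crop",cv2.resize(im,None,fx=3,fy=3,interpolation=cv2.INTER_CUBIC)[:,:,::-1])
```

```text
(no output)
```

View pics/crop.png

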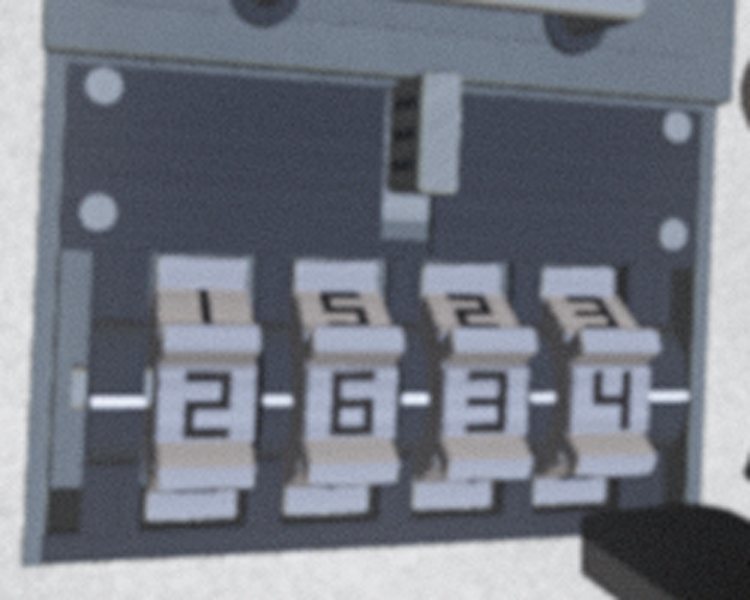

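Run:
```python
from h import *
from scipy.optimize import least_squares
m=camera_model("wrist")
F=[((0,40,80),(278,401)),((0,0,80),(415,398)),((0,-40,80),(542,397)),((76,0,94),(441,132)),((0,60,86),(208,405)),((0,20,86),(350,402)),((0,-20,86),(485,400)),((0,-60,86),(612,397)),((-48,106,66),(25,563)),((93,106,74),(45,48)),((93,-106,74),(728,103))]
uv=np.array([(559-215-y/3,75+x/3) for _,(x,y) in F]);B=np.array([f[0] for f in F],float)
w=lambda p:R.from_euler('z',p[2]).apply(B)+[p[0],p[1],0]
res=lambda p:(np.array([proj("wrist",P,m) for P in w(p)])-uv).ravel()
s=least_squares(res,[483,-35,-.05],loss="soft_l1");print(s.x,np.round(s.fun.reshape(-1,2),1).tolist())
```

```text
[ 4.80154328e+02 -3.60185993e+01 -4.31496107e-02] [[0.8, -0.0], [0.4, -0.3], [0.6, -0.4], [-0.2, -0.0], [0.5, 0.1], [0.1, 0.9], [0.0, 0.4], [-0.4, -0.7], [-1.5, -0.7], [-0.6, 0.1], [-0.1, 0.7]]
```

```bash
cat >> h.py <<'E'
O=np.array([480.5,-36,0]);YAW=-0.043
RB=R.from_euler('z',YAW);R0=R.from_matrix([[0,1,0],[1,0,0],[0,0,-1]])
def ori(th): return RB*R.from_euler('y',th)*R0
def bw(x,y,z): return O+RB.apply([x,y,z])
def wp(wy,th,r): return bw(r*np.sin(th),wy,58+r*np.cos(th)),ori(th)
D=np.pi/180
def rows(seq):
    b=cur();print(";".join(row(h,P,Q,b) for h,(P,Q) in seq))
def approach(wy,t,n=8,r=46.5): rows([(.25,wp(wy,t*D,90))]*n+[(.25,wp(wy,t*D,65)),(.25,wp(wy,t*D,r))]+[(.25,wp(wy,t*D,r))]*2+[(0,wp(wy,t*D,r))]*4)
def swing(wy,a,b,r=46.5,n=10): rows([(0,wp(wy,(a+(b-a)*i/n)*D,r)) for i in range(1,n+1)]+[(0,wp(wy,b*D,r))]*3)
E
python3 - <<'E'
from h import *
rows([(.25,wp(60,-30*D,90))]); approach(60,-30)
E
```

```text
0.25 4.03 -10.16 11.25 -0.523 -0.011 0.043
0.25 4.03 -10.16 11.25 -0.523 -0.011 0.043;0.25 4.03 -10.16 11.25 -0.523 -0.011 0.043;0.25 4.03 -10.16 11.25 -0.523 -0.011 0.043;0.25 4.03 -10.16 11.25 -0.523 -0.011 0.043;0.25 4.03 -10.16 11.25 -0.523 -0.011 0.043;0.25 4.03 -10.16 11.25 -0.523 -0.011 0.043;0.25 4.03 -10.16 11.25 -0.523 -0.011 0.043;0.25 4.03 -10.16 11.25 -0.523 -0.011 0.043;0.25 3.97 -8.91 13.42 -0.523 -0.011 0.043;0.25 3.93 -7.99 15.02 -0.523 -0.011 0.043;0.25 3.93 -7.99 15.02 -0.523 -0.011 0.043;0.25 3.93 -7.99 15.02 -0.523 -0.011 0.043;0 3.93 -7.99 15.02 -0.523 -0.011 0.043;0 3.93 -7.99 15.02 -0.523 -0.011 0.043;0 3.93 -7.99 15.02 -0.523 -0.011 0.043;0 3.93 -7.99 15.02 -0.523 -0.011 0.043
```

Emit:
{"name": "step_arm", "arguments": {"commands": "0.25 4.0 -10.2 11.2 -0.523 -0.011 0.043;0.25 4.0 -10.2 11.2 -0.523 -0.011 0.043;0.25 4.0 -10.2 11.2 -0.523 -0.011 0.043;0.25 4.0 -10.2 11.2 -0.523 -0.011 0.043;0.25 4.0 -10.2 11.2 -0.523 -0.011 0.043;0.25 4.0 -10.2 11.2 -0.523 -0.011 0.043;0.25 4.0 -10.2 11.2 -0.523 -0.011 0.043;0.25 4.0 -8.9 13.4 -0.523 -0.011 0.043;0.25 3.9 -8.0 15.0 -0.523 -0.011 0.043;0.25 3.9 -8.0 15.0 -0.523 -0.011 0.043;0.25 3.9 -8.0 15.0 -0.523 -0.011 0.043", "newtons": 25}}

```text
time_s: 3.47
eef_pos: [460.6, 24.3, 98.5]
ee_rot: [0.186, 0.698, 0.668, 0.179]
force: [-0.1, -0.1, -0.1]
grip_width: 0.25
grip_force: 0.0
```

Run:
```python
from h import *
p,r=cur();print(RB.inv().apply(p-O), (RB.inv()*r).as_matrix()[:,2])
im=capture("wrist");save("g1",cv2.resize(cv2.rotate(im,cv2.ROTATE_90_COUNTERCLOCKWISE)[130:470],None,fx=1.7,fy=1.7))
```

```text
[-22.51451467  59.35315128  98.54789825] [ 0.49862584  0.00101288 -0.86681673]
```

View pics/g1.png

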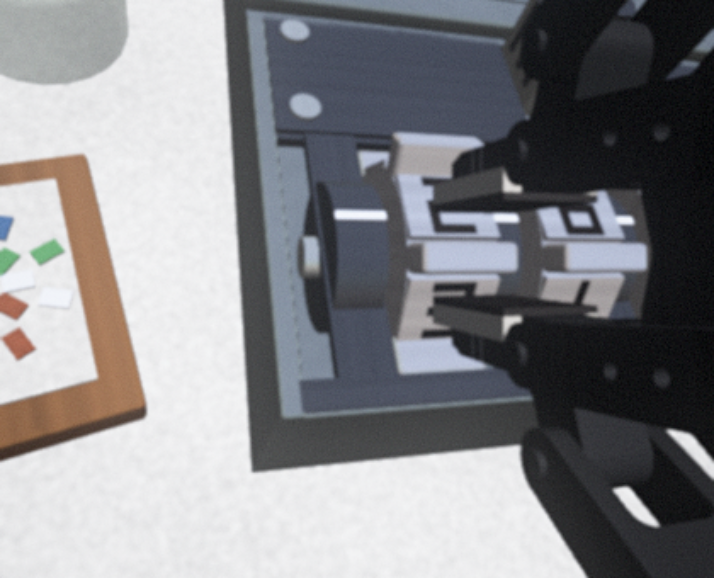

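Run:
```python
from h import *
rows([(0,wp(60,t*D,46.5)) for t in [-30]*1+list(range(-24,31,6))])
```

```text
0 0.07 -0.09 0.04 -0.000 -0.001 -0.001;0 0.07 0.39 0.06 0.104 -0.001 -0.001;0 0.07 0.87 0.14 0.209 -0.001 -0.000;0 0.07 1.34 0.27 0.314 -0.001 -0.000;0 0.07 1.80 0.44 0.418 -0.001 -0.000;0 0.07 2.23 0.66 0.523 -0.001 -0.000;0 0.07 2.64 0.93 0.628 -0.001 -0.000;0 0.07 3.02 1.23 0.733 -0.001 -0.000;0 0.07 3.36 1.58 0.837 -0.001 -0.000;0 0.07 3.67 1.95 0.942 -0.001 -0.000;0 0.07 3.94 2.36 1.047 -0.001 -0.000
```

Emit:
{"name": "step_arm", "arguments": {"commands": "0 0.1 -0.05 0 0 0 0;0 0.1 -0.05 0 0 0 0;0 0.1 -0.05 0 0 0 0;0 0.1 -0.05 0 0 0 0;0 0.1 0.4 0.06 0.105 0 0;0 0.1 0.87 0.14 0.209 0 0;0 0.1 1.34 0.27 0.314 0 0;0 0.1 1.8 0.44 0.419 0 0;0 0.1 2.23 0.66 0.524 0 0;0 0.1 2.64 0.93 0.628 0 0;0 0.1 3.02 1.23 0.733 0 0;0 0.1 3.36 1.58 0.838 0 0;0 0.1 3.67 1.95 0.942 0 0;0 0.1 3.94 2.36 1.047 0 0;0 0.1 3.94 2.36 1.047 0 0;0 0.1 3.94 2.36 1.047 0 0", "newtons": 25}}

```text
time_s: 4.85
eef_pos: [506.4, 22.9, 98.2]
ee_rot: [-0.187, 0.698, 0.668, -0.18]
force: [-1.7, -0.9, 5.5]
grip_width: 0.083
grip_force: 28.2
```

Run:
```python
from h import *
p,r=cur();print(RB.inv().apply(p-O), (RB.inv()*r).as_matrix()[:,2])
rows([(.3,wp(60,30*D,46.5)),(.3,wp(60,30*D,70)),(.3,wp(60,0*D,100)),(.3,wp(60,-30*D,75)),(.25,wp(60,-30*D,46.5))])
```

```text
[23.3294507  59.927388   98.18634981] [-5.01052297e-01 -4.27459783e-04 -8.65416901e-01]
0.3 0.01 -0.01 -0.00 -0.001 0.000 -0.002;0.3 0.01 -0.01 -2.35 -0.001 0.000 -0.002;0.3 -0.00 -5.02 -4.01 -0.525 0.001 -0.001;0.3 -0.00 -6.51 0.90 -1.048 0.001 -0.001;0.25 0.00 -4.04 2.33 -1.048 0.001 -0.001
```

Emit:
{"name": "step_arm", "arguments": {"commands": "0.25 0 0 0 0 0 0;0.25 0 0 0 0 0 0;0.25 0 0 0 0 0 0;0.25 0 0 -2.85 0 0 0;0.25 0 -1.94 -2.6 -0.262 0 0;0.25 0 -1.94 -2.6 -0.262 0 0;0.25 0 -3.75 -1.85 -0.524 0 0;0.25 0 -3.75 -1.85 -0.524 0 0;0.25 0 -5.3 -0.65 -0.785 0 0;0.25 0 -5.3 -0.65 -0.785 0 0;0.25 0 -6.5 0.9 -1.047 0 0;0.25 0 -6.5 0.9 -1.047 0 0;0.25 0 -6.5 0.9 -1.047 0 0;0.25 0 -5.2 1.65 -1.047 0 0;0.25 0 -4.03 2.33 -1.047 0 0;0.25 0 -4.03 2.33 -1.047 0 0;0.25 0 -4.03 2.33 -1.047 0 0"}}

```text
time_s: 6.27
eef_pos: [459.0, 25.3, 97.5]
ee_rot: [0.186, 0.698, 0.668, 0.179]
force: [-0.6, -0.1, 0.7]
grip_width: 0.251
grip_force: 0.0
```

Run:
```python
from h import *
p,r=cur();print(RB.inv().apply(p-O), (RB.inv()*r).as_matrix()[:,2])
im=capture("wrist");save("g2",cv2.resize(cv2.rotate(im,cv2.ROTATE_90_COUNTERCLOCKWISE)[190:370,200:],None,fx=2.5,fy=2.5))
```

```text
[-24.14613752  60.35792335  97.47839026] [ 4.98755467e-01  2.91042106e-04 -8.66742695e-01]
```

View pics/g2.png

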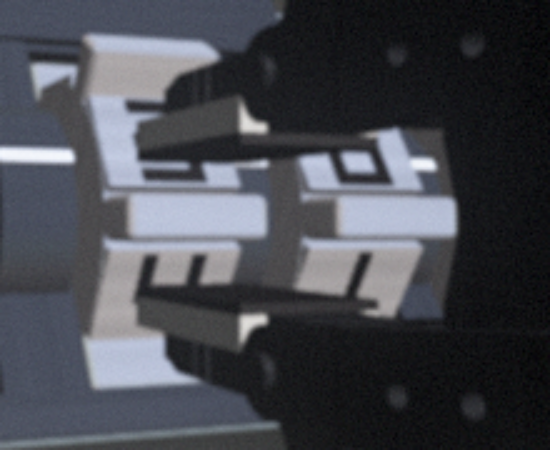

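Emit:
{"name": "step_arm", "arguments": {"commands": "0 0 0.05 0 0 0 0;0 0 0.05 0 0 0 0;0 0 0.05 0 0 0 0;0 0 0.05 0 0 0 0;0 0 0.55 0.0 0.105 0 0;0 0 1.02 0.07 0.209 0 0;0 0 1.49 0.2 0.314 0 0;0 0 1.94 0.37 0.419 0 0;0 0 2.38 0.6 0.524 0 0;0 0 2.78 0.86 0.628 0 0;0 0 3.16 1.16 0.733 0 0;0 0 3.51 1.51 0.838 0 0;0 0 3.81 1.9 0.942 0 0;0 0 4.08 2.3 1.047 0 0;0 0 4.08 2.3 1.047 0 0;0 0 4.08 2.3 1.047 0 0;0.25 0 4.08 2.3 1.047 0 0;0.25 0 4.08 2.3 1.047 0 0;0.25 0 4.08 2.3 1.047 0 0", "newtons": 25}}

```text
time_s: 7.9
eef_pos: [505.9, 23.2, 98.2]
ee_rot: [-0.187, 0.698, 0.668, -0.179]
force: [0.8, 0.9, -0.6]
grip_width: 0.25
grip_force: 0.0
```

Run:
```python
from h import *
p,r=cur();print(RB.inv().apply(p-O), (RB.inv()*r).as_matrix()[:,2])
# wheel 3 (y -20), grip at +30
rows([(.25,wp(60,30*D,90)),(.25,wp(-20,30*D,90)),(.25,wp(-20,30*D,46.5))])
```

```text
[22.8642842  60.24983485 98.16230647] [-4.99717521e-01  7.43448180e-04 -8.66188113e-01]
0.25 -0.02 0.03 -4.38 0.000 -0.001 -0.001;0.25 -8.02 0.04 -4.38 0.000 -0.001 -0.001;0.25 -8.02 0.03 -0.03 0.000 -0.001 -0.001
```

Emit:
{"name": "step_arm", "arguments": {"commands": "0.25 0 0 -4.4 0 0 0;0.25 0 0 -4.4 0 0 0;0.25 -4 0 -4.4 0 0 0;0.25 -8 0 -4.4 0 0 0;0.25 -8 0 -4.4 0 0 0;0.25 -8 0 -4.4 0 0 0;0.25 -8 0.03 -2.0 0 0 0;0.25 -8 0.03 0 0 0 0;0.25 -8 0.03 0 0 0 0;0.25 -8 0.03 0 0 0 0;0 -8 0.03 0 0 0 0;0 -8 0.03 0 0 0 0;0 -8 0.03 0 0 0 0;0 -8 0.03 0 0 0 0", "newtons": 25}}

```text
time_s: 9.07
eef_pos: [503.5, -56.4, 99.1]
ee_rot: [-0.187, 0.698, 0.668, -0.178]
force: [0.2, 2.3, 5.5]
grip_width: 0.076
grip_force: 27.8
```

Emit:
{"name": "step_arm", "arguments": {"commands": "0 0 -0.49 0.03 -0.105 0 0;0 0 -0.97 0.1 -0.209 0 0;0 0 -1.44 0.23 -0.314 0 0;0 0 -1.89 0.4 -0.419 0 0;0 0 -2.33 0.62 -0.524 0 0;0 0 -2.73 0.89 -0.628 0 0;0 0 -3.11 1.19 -0.733 0 0;0 0 -3.46 1.54 -0.838 0 0;0 0 -3.76 1.92 -0.942 0 0;0 0 -4.03 2.33 -1.047 0 0;0 0 -4.03 2.33 -1.047 0 0;0 0 -4.03 2.33 -1.047 0 0;0.25 0 -4.03 2.33 -1.047 0 0;0.25 0 -4.03 2.33 -1.047 0 0;0.25 0 -4.03 2.33 -1.047 0 0"}}

```text
time_s: 10.32
eef_pos: [456.9, -54.9, 98.3]
ee_rot: [0.187, 0.698, 0.668, 0.179]
force: [-0.6, 0.7, 0.8]
grip_width: 0.25
grip_force: 0.0
```

Run:
```python
from h import *
p,r=cur();print(RB.inv().apply(p-O), (RB.inv()*r).as_matrix()[:,2])
rows([(.25,wp(-20,-30*D,90)),(.25,wp(-60,-30*D,90)),(.25,wp(-60,-30*D,46.5))])
```

```text
[-22.77269353 -19.92692314  98.29558149] [ 5.00477473e-01 -3.92882714e-04 -8.65749470e-01]
0.25 -0.01 -0.04 -4.37 0.001 0.000 -0.000;0.25 -4.01 -0.04 -4.37 0.001 0.000 -0.000;0.25 -4.01 -0.04 -0.02 0.001 0.000 -0.000
```

Emit:
{"name": "step_arm", "arguments": {"commands": "0.25 0 0 -4.4 0 0 0;0.25 0 0 -4.4 0 0 0;0.25 -4 0 -4.4 0 0 0;0.25 -4 0 -4.4 0 0 0;0.25 -4 0 -4.4 0 0 0;0.25 -4 -0.04 -2.0 0 0 0;0.25 -4 -0.04 0 0 0 0;0.25 -4 -0.04 0 0 0 0;0.25 -4 -0.04 0 0 0 0;0 -4 -0.04 0 0 0 0;0 -4 -0.04 0 0 0 0;0 -4 -0.04 0 0 0 0;0 -4 -0.04 0 0 0 0"}}

```text
time_s: 11.4
eef_pos: [454.2, -94.3, 98.3]
ee_rot: [0.187, 0.698, 0.668, 0.179]
force: [-3.8, 3.3, 7.0]
grip_width: 0.08
grip_force: 28.6
```

Emit:
{"name": "step_arm", "arguments": {"commands": "0 0 0.49 0.03 0.105 0 0;0 0 0.97 0.1 0.209 0 0;0 0 1.44 0.23 0.314 0 0;0 0 1.89 0.4 0.419 0 0;0 0 2.33 0.62 0.524 0 0;0 0 2.73 0.89 0.628 0 0;0 0 3.11 1.19 0.733 0 0;0 0 3.46 1.54 0.838 0 0;0 0 3.76 1.92 0.942 0 0;0 0 4.03 2.33 1.047 0 0;0 0 4.03 2.33 1.047 0 0;0 0 4.03 2.33 1.047 0 0;0.25 0 4.03 2.33 1.047 0 0;0.25 0 4.03 2.33 1.047 0 0;0.25 0 4.03 2.33 1.047 0 0"}}

```text
time_s: 12.65
eef_pos: [500.6, -96.9, 97.7]
ee_rot: [-0.187, 0.698, 0.668, -0.179]
force: [-0.0, -0.2, -0.3]
grip_width: 0.249
grip_force: 0.0
```

Run:
```python
from h import *
p,r=cur();print(RB.inv().apply(p-O), (RB.inv()*r).as_matrix()[:,2])
V=(bw(60,25,250),ori(0))
rows([(.25,wp(-60,30*D,100)),(.25,V)])
```

```text
[ 22.67935092 -60.01769676  97.71647685] [-4.99566938e-01  5.41930031e-04 -8.66275119e-01]
0.25 0.00 0.02 -5.43 0.000 -0.001 -0.001;0.25 8.51 -4.38 -15.05 -0.523 -0.000 -0.001
```

```bash
cat >> h.py <<'E'
R1=R.from_matrix(np.diag([-1.,1,-1]))
def T(x,y,z): return bw(x,y,z),RB*R1
E
python3 - <<'E'
from h import *
rows([(.25,wp(-60,30*D,90)),(.4,T(72,0,180))])
E
```

```text
0.25 0.00 0.02 -4.43 0.000 -0.001 -0.001;0.4 6.01 0.16 -9.59 -0.410 -0.410 -1.533
```

Emit:
{"name": "step_arm", "arguments": {"commands": "0.25 0 0 -4.4 0 0 0;0.25 0 0 -4.4 0 0 0;0.4 6 0.2 -9.6 -0.41 -0.41 -1.533;0.4 6 0.2 -9.6 -0.41 -0.41 -1.533;0.4 6 0.2 -9.6 -0.41 -0.41 -1.533;0.4 6 0.2 -9.6 -0.41 -0.41 -1.533;0.4 6 0.2 -9.6 -0.41 -0.41 -1.533;0.4 6 0.2 -9.6 -0.41 -0.41 -1.533;0.4 6 0.2 -9.6 -0.41 -0.41 -1.533;0.4 6 0.2 -9.6 -0.41 -0.41 -1.533;0.4 6 0.2 -9.6 -0.41 -0.41 -1.533;0.4 6 0.2 -9.6 -0.41 -0.41 -1.533;0.4 6 0.2 -9.6 -0.41 -0.41 -1.533;0.4 6 0.2 -9.6 -0.41 -0.41 -1.533;0.4 6 0.2 -9.6 -0.41 -0.41 -1.533;0.4 6 0.2 -9.6 -0.41 -0.41 -1.533;0.4 6 0.2 -9.6 -0.41 -0.41 -1.533;0.4 6 0.2 -9.6 -0.41 -0.41 -1.533;0.4 6 0.2 -9.6 -0.41 -0.41 -1.533;0.4 6 0.2 -9.6 -0.41 -0.41 -1.533"}}

```text
time_s: 14.32
eef_pos: [553.2, -38.8, 179.6]
ee_rot: [-0.001, 0.022, 1.0, 0.0]
force: [0.3, -0.9, 0.4]
grip_width: 0.401
grip_force: 0.0
```

Run:
```python
from h import *
p,r=cur();print(RB.inv().apply(p-O), np.round((RB.inv()*r).as_matrix(),3).tolist())
im=capture("wrist");save("v2",cv2.resize(im,None,fx=1.4,fy=1.4));m=camera_model("wrist")
for l,z in dict(bolt_tab=94,wheel_1_code=86,wheel_4_code=86,wheel_3_code=86,lid_handle=108).items():
    for q in spot_point("wrist",l)[:1]: print(l,q["score"],q["xy"],RB.inv().apply(onz("wrist",q["xy"],z,m)-O))
print([proj("wrist",bw(0,y,86),m).round() for y in(60,20,-20,-60)])
rows([(.4,T(74,0,88))])
```

```text
[ 72.72880161   0.30618974 179.58753874] [[-1.0, 0.001, -0.001], [0.001, 1.0, 0.0], [0.001, 0.0, -1.0]]
bolt_tab 0.8 [281.2, 226.0] [75.37926715  0.52145149 94.        ]
wheel_1_code 0.66 [383.8, 104.3] [ 1.49660617 61.53546918 86.        ]
wheel_4_code 0.74 [181.6, 97.6] [ -2.40183022 -58.40880875  86.        ]
wheel_3_code 0.91 [245.9, 99.5] [ -1.25685361 -20.37816076  86.        ]
lid_handle 0.68 [283.2, 367.3] [171.40098543   1.8550915  108.        ]
[array([381., 102.]), array([314., 102.]), array([247., 102.]), array([179., 102.])]
0.4 -0.15 -0.03 9.16 0.001 -0.001 0.000
```

View pics/v2.png

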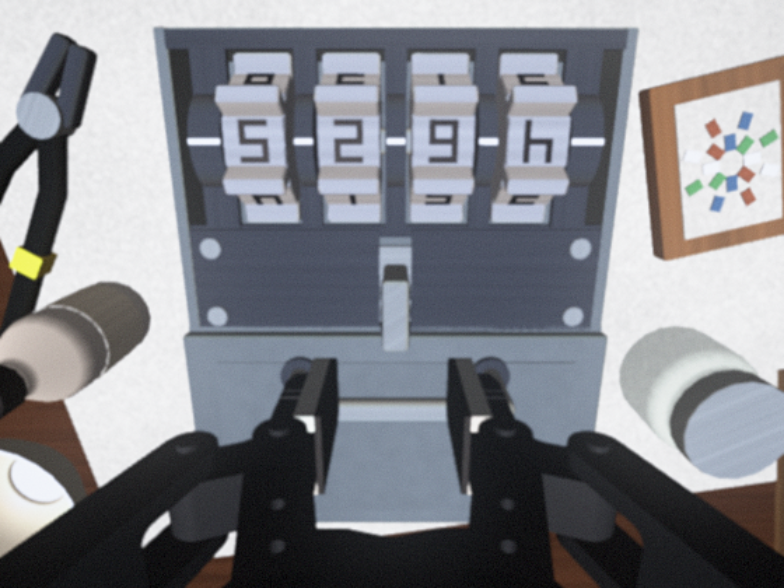

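Emit:
{"name": "step_arm", "arguments": {"commands": "0.35 -0.2 0 3 0 0 0;0.35 -0.2 0 6 0 0 0;0.35 -0.2 0 9.1 0 0 0;0.35 -0.2 0 9.1 0 0 0;0.35 -0.2 0 9.1 0 0 0;0 -0.2 0 9.1 0 0 0;0 -0.2 0 9.1 0 0 0;0 -0.2 0 9.1 0 0 0;0 -0.2 0 9.1 0 0 0;0 0.3 0 9.1 0 0 0;0 0.8 0 9.1 0 0 0;0 1.3 0 9.1 0 0 0;0 1.6 0 9.1 0 0 0;0 1.8 0 9.1 0 0 0;0 1.8 0 9.1 0 0 0", "newtons": 30}}

```text
time_s: 15.87
eef_pos: [537.2, -37.0, 90.1]
ee_rot: [0.003, 0.022, 1.0, 0.001]
force: [13.2, 9.4, -8.0]
grip_width: 0.133
grip_force: 33.9
```

Emit:
{"name": "step_arm", "arguments": {"commands": "0.35 0 0 0 0 0 0;0.35 0 0 0 0 0 0;0.35 0 0 0 0 0 0;0.35 0 0 -4.5 0 0 0;0.35 0 0 -9 0 0 0;0.35 0 0 -9 0 0 0;0.35 0 0 -9 0 0 0"}}

```text
time_s: 16.45
eef_pos: [536.2, -38.7, 181.9]
ee_rot: [0.003, 0.021, 1.0, -0.001]
force: [-0.0, -0.4, -1.6]
grip_width: 0.348
grip_force: 0.0
```

Run:
```python
from h import *
p,r=cur();print(RB.inv().apply(p-O))
im=capture("wrist");m=camera_model("wrist");save("v3",cv2.resize(im[60:360,130:430],None,fx=2,fy=2))
for q in spot_point("wrist","bolt_tab")[:1]: print(q["score"],q["xy"],RB.inv().apply(onz("wrist",q["xy"],94,m)-O))
hd=lambda a,dz:(bw(207-93*np.cos(a)+42*np.sin(a),0,66+42*np.cos(a)+93*np.sin(a)+dz))
rows([(.4,(hd(0,60),ori(0))),(.4,(hd(0,2),ori(0)))])
```

```text
[ 55.74714883  -0.27365895 181.88455014]
0.61 [280.6, 224.2] [56.42559799 -0.23758399 94.        ]
0.4 -5.99 -0.01 1.00 -0.001 -0.002 1.571;0.4 -6.00 -0.02 6.80 -0.001 -0.002 1.571
```

View pics/v3.png

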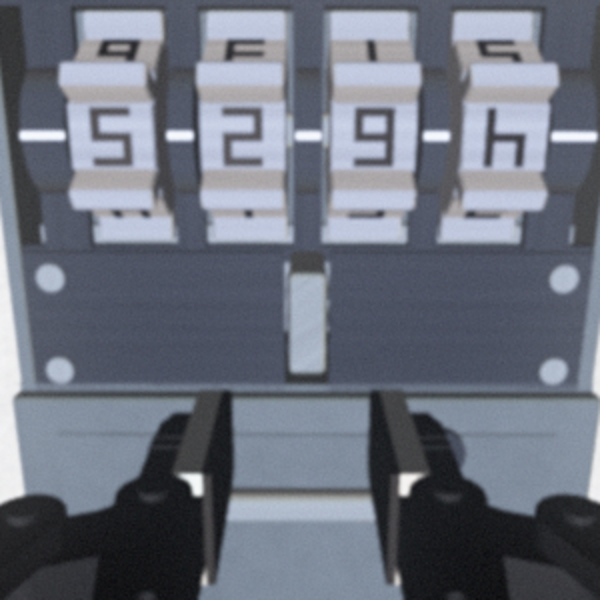

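Emit:
{"name": "step_arm", "arguments": {"commands": "0.4 -6 0 0 0 0 1.571;0.4 -6 0 0 0 0 1.571;0.4 -6 0 0 0 0 1.571;0.4 -6 0 0 0 0 1.571;0.4 -6 0 0 0 0 1.571;0.4 -6 0 0 0 0 1.571;0.4 -6 0 0 0 0 1.571;0.4 -6 0 0 0 0 1.571;0.4 -6 0 0 0 0 1.571;0.4 -6 0 0 0 0 1.571;0.4 -6 0 0 0 0 1.571;0.4 -6 0 0 0 0 1.571;0.4 -6 0 0 0 0 1.571;0.4 -6 0 0 0 0 1.571;0.4 -6 0 0 0 0 1.571;0.4 -6 0 3.8 0 0 1.571;0.4 -6 0 7.5 0 0 1.571;0.4 -6 0 7.5 0 0 1.571;0.4 -6 0 7.5 0 0 1.571"}}

```text
time_s: 18.13
eef_pos: [594.1, -40.5, 102.5]
ee_rot: [-0.002, 0.722, 0.692, -0.001]
force: [1.0, -0.5, 1.5]
grip_width: 0.399
grip_force: 0.0
```

Emit:
{"name": "step_arm", "arguments": {"commands": "0 0 0 0 0 0 0;0 0 0 0 0 0 0;0 0 0 0 0 0 0;0 0 0 0 0 0 0;0 0 0 0 0 0 0", "newtons": 35}}

```text
time_s: 18.55
eef_pos: [594.1, -40.9, 105.8]
ee_rot: [-0.001, 0.722, 0.692, -0.001]
force: [-11.8, -0.5, 7.4]
grip_width: 0.102
grip_force: 34.4
```

Run:
```python
from h import *
s=sense();print(s["joints"])
p,r=cur();print(RB.inv().apply(p-O),np.round((RB.inv()*r).as_matrix()[:,2],3))
hd=lambda a:(bw(207-93*np.cos(a)+42*np.sin(a),0,66+42*np.cos(a)+93*np.sin(a)-2))
for n in range(6,103,6): rows([(0,(hd(n*D),ori(0)))])
```

```text
[-2.65057460e-01  6.05910511e-01  1.44428425e+00 -5.31694465e-04
  1.09398969e+00 -2.22862707e-01]
[1.13687958e+02 1.83197695e-02 1.05820839e+02] [-0.003  0.    -1.   ]
0 -0.00 0.52 -0.97 -0.003 -0.000 0.001
0 -0.00 1.10 -1.86 -0.003 -0.000 0.001
0 -0.00 1.78 -2.69 -0.003 -0.000 0.001
0 -0.00 2.53 -3.44 -0.003 -0.000 0.001
0 -0.00 3.37 -4.11 -0.003 -0.000 0.001
0 -0.01 4.26 -4.69 -0.003 -0.000 0.001
0 -0.01 5.22 -5.18 -0.003 -0.000 0.001
0 -0.01 6.21 -5.56 -0.003 -0.000 0.001
0 -0.01 7.25 -5.83 -0.003 -0.000 0.001
0 -0.01 8.30 -5.99 -0.003 -0.000 0.001
0 -0.01 9.37 -6.05 -0.003 -0.000 0.001
0 -0.01 10.44 -5.99 -0.003 -0.000 0.001
0 -0.01 11.49 -5.82 -0.003 -0.000 0.001
0 -0.01 12.52 -5.54 -0.003 -0.000 0.001
0 -0.02 13.52 -5.15 -0.003 -0.000 0.001
0 -0.02 14.47 -4.67 -0.003 -0.000 0.001
0 -0.02 15.36 -4.08 -0.003 -0.000 0.001
```

Emit:
{"name": "step_arm", "arguments": {"commands": "0 0 0.52 -0.97 0 0 0;0 0 1.1 -1.86 0 0 0;0 0 1.78 -2.69 0 0 0;0 0 2.53 -3.44 0 0 0;0 0 3.37 -4.11 0 0 0;0 0 4.26 -4.69 0 0 0;0 0 5.22 -5.18 0 0 0;0 0 5.22 -5.18 0 0 0"}}

```text
time_s: 19.22
eef_pos: [647.8, -43.3, 160.3]
ee_rot: [0.001, 0.722, 0.692, 0.0]
force: [-7.1, 0.3, 16.9]
grip_width: 0.101
grip_force: 36.2
```

Run:
```python
from h import *
p,r=cur();print(RB.inv().apply(p-O),np.round((RB.inv()*r).as_matrix()[:,2],3),sense()["joints"],sense()["wrist_torque"])
hd=lambda a:(bw(207-93*np.cos(a)+42*np.sin(a),0,66+42*np.cos(a)+93*np.sin(a)-2))
for n in range(48,103,6): rows([(0,(hd(n*D),ori(0)))])
im=capture("scene");save("s3",im[100:320,120:420].repeat(2,0).repeat(2,1))
```

```text
[ 1.67488952e+02 -5.49922757e-02  1.60315183e+02] [ 0.002 -0.001 -1.   ] [-2.46709737e-01  6.57436278e-01  1.20083004e+00 -1.53405735e-04
  1.28147276e+00 -2.04554552e-01] [ 0.06760453  1.29755561 -0.03822833]
0 0.00 0.85 -0.09 0.002 0.001 0.001
0 0.00 1.88 -0.36 0.002 0.001 0.001
0 0.00 2.94 -0.52 0.002 0.001 0.001
0 0.00 4.01 -0.57 0.002 0.001 0.001
0 0.00 5.07 -0.50 0.002 0.001 0.001
0 -0.00 6.13 -0.33 0.002 0.001 0.001
0 -0.00 7.16 -0.04 0.002 0.001 0.001
0 -0.00 8.15 0.35 0.002 0.001 0.001
0 -0.00 9.10 0.84 0.002 0.001 0.001
0 -0.00 9.99 1.43 0.002 0.001 0.001
```

View pics/s3.png

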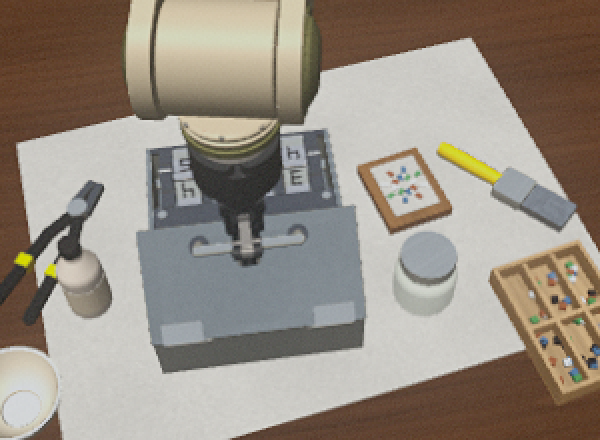

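Emit:
{"name": "step_arm", "arguments": {"commands": "0 0 0.85 -0.05 0 0 0;0 0 1.88 -0.3 0 0 0;0 0 2.94 -0.45 0 0 0;0 0 4.01 -0.5 0 0 0;0 0 5.07 -0.45 0 0 0;0 0 6.13 -0.3 0 0 0;0 0 7.16 0 0 0 0;0 0 7.7 0.2 0 0 0;0 0 7.7 0.2 0 0 0;0 0 7.7 0.2 0 0 0"}}

```text
time_s: 20.1
eef_pos: [725.7, -46.7, 156.9]
ee_rot: [0.003, 0.722, 0.692, 0.002]
force: [5.5, -1.8, 4.6]
grip_width: 0.1
grip_force: 37.7
```

Run:
```python
from h import *
p,r=cur();b=RB.inv().apply(p-O);print(b,sense()["joints"],sense()["wrist_torque"])
print("lid angle est deg",np.degrees(np.arctan2(b[2]+2-66,-(b[0]-207))*-1+np.pi-np.arctan2(42,93)-0) , np.degrees(np.pi-np.arctan2(b[2]-64,b[0]-207)-np.arctan2(42,93)))
```

```text
[ 2.45474099e+02 -1.56340278e-01  1.56907231e+02] [-2.25090076e-01  8.46723994e-01  8.71179860e-01  6.41110712e-04
  1.41705190e+00 -1.82810734e-01] [-0.20779909 -0.80999943 -0.04656024]
lid angle est deg 43.20036557163017 88.1905358964964
```

Emit:
{"name": "step_arm", "arguments": {"commands": "0 0 0.5 0.2 0 0 0;0 0 0.9 0.35 0 0 0;0 0 0.9 0.35 0 0 0;0 0 0.9 0.35 0 0 0;0.22 0 0.9 0.35 0 0 0;0.22 0 0.9 0.35 0 0 0;0.22 0 0.9 0.35 0 0 0;0.22 0 0.9 -1.5 0 0 0;0.22 0 0.9 -4 0 0 0;0.22 0 0.9 -7 0 0 0;0.22 0 0.9 -7 0 0 0;0.22 -0 -12 -11 0 0 0;0.22 -0 -20 -11 0 0 0;0.22 -0 -30 -11 0 0 0;0.22 -0 -30 -11 0 0 0;0.22 -0 -30 -11 0 0 0;0.22 -0 -30 -11 0 0 0;0.22 -0 -30 -11 0 0 0;0.22 -0 -30 -11 0 0 0;0.22 -0 -30 -11 0 0 0"}}

```text
time_s: 21.77
eef_pos: [421.3, -32.9, 265.0]
ee_rot: [0.0, 0.722, 0.692, 0.0]
force: [0.1, -0.2, 1.0]
grip_width: 0.222
grip_force: 0.0
```

Run:
```python
from h import *
print(sense()["force"])
for c in("scene","top"):
    im=capture(c);m=camera_model(c)
    a=[(d,proj(c,bw(207-93*np.cos(d*D)+42*np.sin(d*D),0,66+42*np.cos(d*D)+93*np.sin(d*D)),m).round(1)) for d in(80,85,90,95,100)];print(c,a)
    print([ (q["score"],q["xy"]) for q in spot_point(c,"lid_handle")])
    if c=="scene": save("s4",im[100:320,100:420].repeat(2,0).repeat(2,1))
```

```text
[ 0.05373093 -0.22968993  1.0318534 ]
scene [(80, array([247.3, 250.8])), (85, array([247.9, 255.7])), (90, array([248.5, 260.7])), (95, array([249.1, 265.7])), (100, array([249.7, 270.8]))]
[(0.84, [247.6, 264.0])]
top [(80, array([313.8, 158.7])), (85, array([313.8, 155.9])), (90, array([313.8, 153.3])), (95, array([313.7, 150.9])), (100, array([313.6, 148.7]))]
[(0.58, [314.2, 149.2]), (0.48, [200.7, 241.8]), (0.29, [286.1, 248.1])]
```

View pics/s4.png

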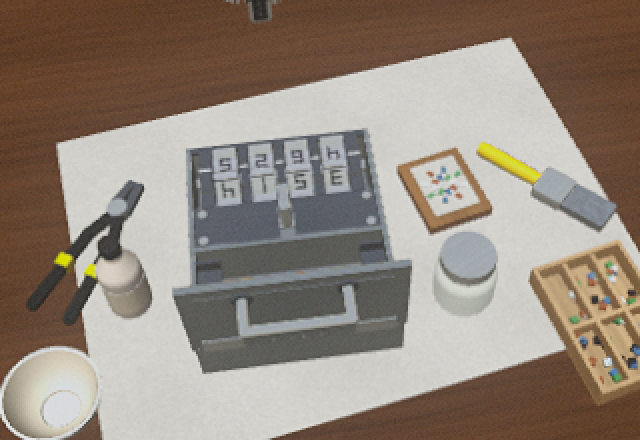

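The picture shows the lid upright (about 93°), the code 4-6-2-5 up, the bolt back, and the tools and pieces where they were.

```bash
python3 -c "
from rig import *
print(finish_job())"
```

```text
the job is handed in; nothing more can be done
None
```

The strongbox is open and the job is handed in at about 22 s: the code 4-6-2-5 faces up, the bolt is drawn fully back, the lid stands upright at about 93°, and the pieces around the box were not moved.

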